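# Service row to the other rack, in reverse order

### The arm

A 6-joint arm with a two-finger parallel gripper is mounted at the origin on a cart in front of the work surface, level with it; the furniture and walls round the work are solid. World frame = base frame: x ahead of the robot, y to its left, z up, the work surface at z = 0. Lengths are in m, angles in rad, forces in N, time in s.
With the tool pointing down it reaches from about 0.3 to 0.75 m from the base axis. Payload 8.5 kg.
Tool frame: the origin (TCP) lies at the very end of the fingers, on their centre line; the grasp point (between the pads) lies 19 mm behind it; z points along the fingers, y is the line along which they close (so a half turn about z gives the same grasp; the last joint's range is limited). The gripper opens to 85 mm and grips with 20 to 120 N. Pads are 22 mm wide; open, the fingers measure 114 mm over their backs; the gripper's body (76 mm by 85 mm) begins 54 mm behind the grasp point. The pads swing forward as they close: fully open they stand 13 mm farther back than shut.
Start: joints at [-1.397, 0.381, 1.297, -0, 1.464, -0.215], TCP at [0.208, -0.509, 0.231] pointing down, gripper open.
Joint ranges: [-3.11, 3.11], [-0.89, 2.33], [0.22, 2.48], [-1.42, 4.56], [0.17, 2.85], [-2.88, 2.88]. Speed limits (rad/s): [2.39, 2.39, 3.14, 3.14, 3.14, 3.14].

### API

Orientations are given as a unit quaternion [w, x, y, z].
In Python, from plant import env gives the robot as it stands.
- The arm moves only by the tool servo_tool, never from a script. Its argument "plan" is a list of rows, each a list of 7 numbers: the shift along the world's x, y, z in cm, then the turn, a rotation vector about the world's x, y, z in rad, then the closure, from -1 (fully open) to 1 (shut). A call has exactly 10 rows; each row shifts and turns the commanded pose from where the row before left it; what a row does not reach is not made up. A row lasts 1/10 s, in which the tool goes at most 50 mm and 8.59 degrees, less where a joint would pass 70% of its speed; a pose out of reach is approached as far as the arm can. A call with a gripper value outside its range is refused whole. The fingers move at their own pace and stop on an object; "force" is the grip in N (left out, the last holds). Time passes only in rows, so rows that do not move let the fingers close, or fill a call up. It gives the time, the measured TCP pose, the force, the opening and the grip force at its end, in the units of the state.
- env.state(): the state, without advancing time (a new reading comes with each control period).
- env.get_image(name): name is "side" or "top"; returns the picture (400x640x3 uint8, red, green, blue); there is no depth.
- env.camera_params(name): a dict with "intrinsics" (3x3 intrinsics, pixels), "rvec" (rotation vector, rad) and "tvec" (3), from world to camera coordinates, as OpenCV has them. Camera axes: x right, y down, z forward; pixel columns grow to the right and rows downward; lengths in m; the calibration is good to about 2 mm. A picture is of the moment at which its call begins. camera_params takes no time and is no camera call.
- env.hand_in(): hands the job in; it is judged then, once.
The state is a dict: "t": time; "qpos": joint angles; "dq": joint speeds; "effort": joint torques, N m; "ee_pos": TCP position; "orientation": TCP orientation; "force": force on the tool from outside, world axes, zero at the start; "moment": the same for the moment, N m; "finger_gap": finger opening in m; "grip_force": force on a finger pad.
Only numpy, scipy, OpenCV 4.12 (cv2) and the standard library are available. Lean on these libraries where they do the work, as an engineer would, in place of code of your own. Each camera call takes 0.05 s, during which the arm holds its last target. There are 200 camera calls.

### The job

The four things on the black rack lie in the order in which they were used while the computer was taken apart; for putting it together they are needed the other way round. Move them one by one to the empty wooden rack in reverse order, so that as you look from the robot the leftmost thing ends up rightmost, the second from the left second from the right, and so on. Leave each lying flat and the same side up on its own rest, lengthwise along the rest and at its middle, and let go of everything.

Things in the scene. Friction and masses are not known exactly. Their poses are not given: they have to be found in the camera images.
- old_rack: Black rack, full at the start. Base 118 x 270 x 8 mm; four raised rests, 110 mm along x, 42 mm along y, tops 20 mm above the desk, centres at x = 0, y = +99, +33, -33, -99 mm (+99 leftmost). Fixed. Origin: centre of underside, on the desk; x away from the robot, y left along the row; turned at most 0.2 rad. Tops include the coloured 2 mm liners.
- new_rack: Wooden rack, empty at the start. Base 118 x 270 x 8 mm; four raised rests, 110 mm along x, 42 mm along y, tops 20 mm above the desk, centres at x = 0, y = +99, +33, -33, -99 mm (+99 leftmost). Fixed. Origin: centre of underside, on the desk; x away from the robot, y left along the row; turned at most 0.2 rad.
- hub_mid (a point): Grey four-port hub, a box of 35 x 95 x 16 mm (x, y, z). This point: its centre, 8 mm above its underside; y lengthwise, z up. Starts flat along a black rest, on the yellow liner; neighbours about 30 mm off or more, so open the fingers little wider than the thing.
- stick_mid (a point): Orange memory stick, 18 x 56 x 8 mm; body 42 mm long, from y = -14 to +28 mm of this point, then a metal plug 12 mm wide towards -y. This point: its centre, 4 mm above its underside; y lengthwise, z up. Starts flat along a black rest, on the blue liner; neighbours about 30 mm off or more, so open the fingers little wider than the thing.
- eraser_mid (a point): Eraser in a blue sleeve, 21 x 52 x 12 mm. This point: its centre, 6 mm above its underside; y lengthwise, z up. Starts flat along a black rest, on the red liner; neighbours about 30 mm off or more, so open the fingers little wider than the thing.
- syringe_mid (a point): Paste syringe, 26 x 110 x 17 mm: round barrel 12 mm thick from y = -35 to +23 mm (grip it here), 26 mm flange at +23, plunger to +55, black cap at -55; slopes up to 0.06 rad. This point: its centre, 8.5 mm above its underside; y lengthwise, z up. Starts flat along a black rest, on the green liner; neighbours about 30 mm off or more, so open the fingers little wider than the thing.
- hub_liner: Yellow liner, 108 x 40 x 2 mm, fixed on the rest of the black rack where the hub lies at the start; it stays there. Origin: centre of its underside, 18 mm above the desk; axes as the black rack's.
- stick_liner: Blue liner, 108 x 40 x 2 mm, fixed on the rest of the black rack where the memory stick lies at the start; it stays there. Origin: centre of its underside, 18 mm above the desk; axes as the black rack's.
- eraser_liner: Red liner, 108 x 40 x 2 mm, fixed on the rest of the black rack where the eraser lies at the start; it stays there. Origin: centre of its underside, 18 mm above the desk; axes as the black rack's.
- syringe_liner: Green liner, 108 x 40 x 2 mm, fixed on the rest of the black rack where the syringe lies at the start; it stays there. Origin: centre of its underside, 18 mm above the desk; axes as the black rack's.
There are look-alikes about, which are no part of the job. What is shaped like the part that bears hub_mid but blue is not meant. What is shaped like the part that bears stick_mid but green is not meant.

How it is judged:
By the outcome, as a careful person would: the job done as asked, in the order asked, and still so for the second after the job is handed in, with the robot touching nothing.
It also fails if it takes over 128 s, if anything falls off the work surface, if the arm or the gripper's body presses on something with over 40 N, if the wrist force passes 120 N, or if a joint passes its speed limit or range.

## Working session

There is one attempt and no reset: what is moved stays moved. The work goes in short steps, Python scripts to look and compute and a tool call to move; the robot and the scene stay as the last step left them, time stands still between calls to the robot, and variables do not carry over. Pictures are saved under pics/ and viewed, at most 14 in all, crops included, and the job is handed in when it is done.

Besides the shell and the picture viewer there is one more tool, called as name([rows], argument=value, ...), one row to a line, values as JSON. servo_tool: Moves the arm, as the interface text tells. Its arguments: {"type":"object","properties":{"plan":{"type":"array","items":{"type":"array","items":{"type":"number"}}},"force":{"type":"number"}},"required":["plan"]}

```bash
mkdir -p pics; cat > h.py <<'E'
import numpy as np,cv2
from plant import env
def cam(n):
    p=env.camera_params(n);R=cv2.Rodrigues(np.array(p["rvec"],float))[0]
    return np.array(p["intrinsics"],float),R,np.array(p["tvec"],float).ravel()
def ray(n,uv,z):
    K,R,t=cam(n);uv=np.atleast_2d(np.array(uv,float))
    d=(np.linalg.inv(K)@np.c_[uv,np.ones(len(uv))].T).T@R
    c=-R.T@t
    return c+d*((z-c[2])/d[:,2])[:,None]
def proj(n,X):
    K,R,t=cam(n);return cv2.projectPoints(np.array(X,float).reshape(-1,3),cv2.Rodrigues(R)[0],t,K,None)[0].reshape(-1,2)
def shot(n,f):
    im=env.get_image(n);cv2.imwrite('pics/'+f,cv2.cvtColor(im,cv2.COLOR_RGB2BGR));return im
E
python3 - <<'E'
from h import *
for n in('top','side'):
    shot(n,n+'0.png');K,R,t=cam(n);print(n,K[0,0],-R.T@t,R[2])
print(env.state())
E
```

```text
top 385.72085883630257 [0.30382422 0.23709715 0.99791622] [ 1.82618852e-01  8.22925063e-04 -9.83183440e-01]
side 467.3456338217901 [-0.02571637  1.45905763  0.54706575] [ 0.3559232  -0.86982849 -0.3416388 ]
{'t': 0.1, 'qpos': array([-1.39730263e+00,  3.81145823e-01,  1.29816416e+00, -1.62799336e-05,
        1.46361061e+00, -2.15289513e-01]), 'dq': array([-0.00040636, -0.00025811, -0.00335769, -0.00078029,  0.00091829,
        0.00145446]), 'effort': array([ 3.93777707e-03, -4.49226022e+01, -2.31654382e+01, -2.15653981e-04,
        3.65196465e-03,  4.96442482e-06]), 'ee_pos': array([ 0.20843699, -0.50868772,  0.2307713 ]), 'orientation': array([-6.63991961e-04,  9.81164989e-01,  1.93170453e-01,  5.78362280e-06]), 'force': array([ 0.61232118, -0.69729922,  0.12194382]), 'moment': array([-0.0526548 ,  0.00021965, -0.03015122]), 'grip_force': 0.0, 'finger_gap': 0.08551779519817133}
```

View pics/top0.png

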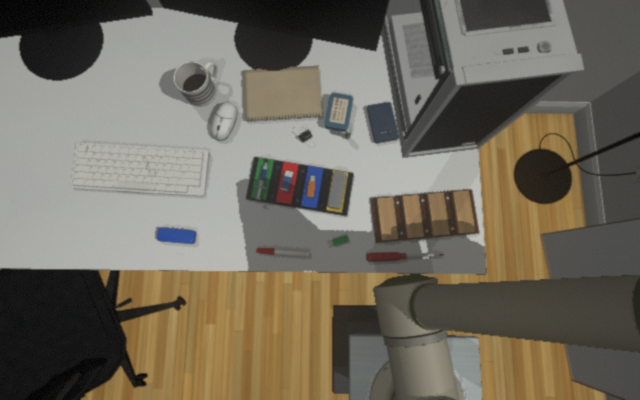

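View pics/side0.png

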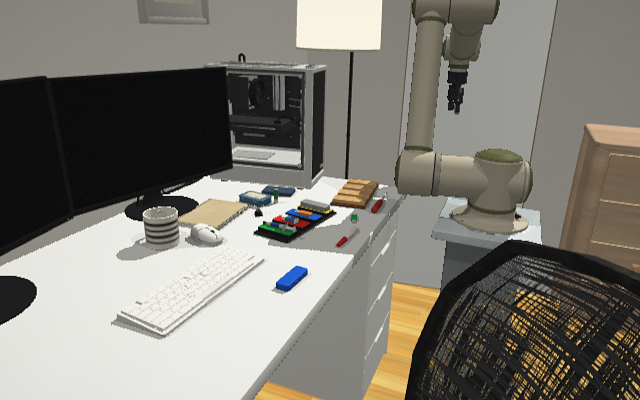

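The top view shows the black rack at about (300,186) and the wooden rack at about (424,216). The things lie, left to right, syringe, eraser, stick, hub. Next I'll take zoomed crops and a rack fit.

```bash
python3 - <<'E'
from h import *
im=cv2.imread('pics/top0.png')
cv2.imwrite('pics/c1.png',cv2.resize(im[150:250,240:370],None,fx=6,fy=6,interpolation=cv2.INTER_CUBIC)[:, :780])
cv2.imwrite('pics/c2.png',cv2.resize(im[180:250,360:490],None,fx=6,fy=6,interpolation=cv2.INTER_CUBIC))
print(ray('top',[[300,186],[424,216]],.02), ray('top',[[300,186],[301,186],[300,187]],.02))
hsv=cv2.cvtColor(im,cv2.COLOR_BGR2HSV)
W=np.zeros(im.shape[:2],np.uint8);W[150:222,240:360]=1
for nm,lo,hi in [('grn',(45,80,30),(85,255,255)),('red',(170,100,60),(180,255,255)),('red0',(0,120,60),(6,255,255)),('blu',(105,100,40),(125,255,255)),('org',(7,120,100),(20,255,255)),('yel',(20,110,80),(33,255,255))]:
    m=cv2.inRange(hsv,lo,hi)*W
    n,_,st,ce=cv2.connectedComponentsWithStats(m)
    for i in range(1,n):
        if st[i,4]>15:print(nm,st[i],ce[i].round(1))
E
```

```text
[[ 0.52034111  0.28848849  0.02      ]
 [ 0.44546623 -0.0304191   0.02      ]] [[0.52034111 0.28848849 0.02      ]
 [0.52037144 0.28589354 0.02      ]
 [0.517686   0.28843391 0.02      ]]
grn [254 158  11  27 139] [258.3 170.2]
grn [262 160  12  40 163] [267.9 176.5]
grn [252 187   5  10  42] [254.  191.6]
red0 [276 162  23  42 411] [287.3 183.3]
blu [301 166  22  43 497] [312.  187.4]
blu [261 170   5   9  25] [263.2 174.3]
blu [284 177   6   5  23] [286.7 179.2]
org [307 181   7  16  80] [310.5 188.6]
yel [326 186  20  27  98] [337.4 205.4]
```

View pics/c1.png

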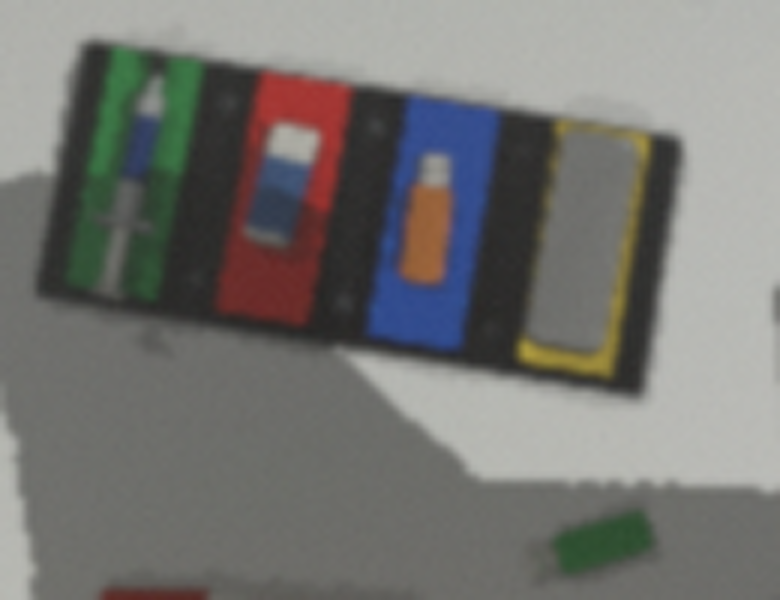

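View pics/c2.png

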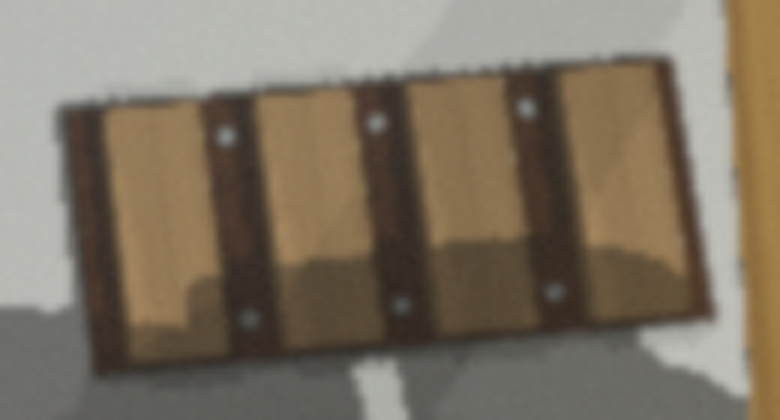

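The crops show the four liners with syringe (cap away from the robot), eraser, stick (plug away) and hub, plus the four empty wooden rests. I read their corners in the crops and now fit them.

```bash
cat > fit.py <<'E'
from h import *
f=lambda a,o:(np.array(a,float)+.5)/6-.5+np.array(o)
A=[(110,47),(203,60),(67,287),(158,299),(262,72),(352,86),(217,310),(308,324),(407,96),(499,110),(368,335),(463,350),(555,121),(650,135),(518,357),(613,374)]
B=[(103,107),(203,99),(130,364),(228,356),(254,93),(353,87),(281,350),(385,344),(406,81),(505,75),(434,334),(537,329),(556,68),(656,60),(587,323),(688,312)]
def rig(px,o,hx,hy):
    P=ray('top',f(px,o),.02)[:,:2]
    M=np.array([(sx*hx,yc+sy*hy) for yc in(.099,.033,-.033,-.099) for sx,sy in((1,1),(1,-1),(-1,1),(-1,-1))])
    Pc,Mc=P-P.mean(0),M-M.mean(0)
    a=np.arctan2((Mc[:,0]*Pc[:,1]-Mc[:,1]*Pc[:,0]).sum(),(Mc*Pc).sum())
    R=np.array([[np.cos(a),-np.sin(a)],[np.sin(a),np.cos(a)]])
    t=P.mean(0)-R@M.mean(0); r=P-(M@R.T+t)
    print('scale',(P-t).std()/M.std(),'rms mm',1e3*np.sqrt((r**2).mean()))
    return t,a,R
if __name__=='__main__':
    for nm,px,o,h in(('old',A,(240,150),(.054,.02)),('new',B,(360,180),(.055,.021))):
        t,a,R=rig(px,o,*h);print(nm,t.round(4),a.round(4))
        for y in(.099,.033,-.033,-.099):print('  rest',(t+R@[0,y]).round(4))
    O=(240,150)
    ob={'syr':([(155,75),(112,295)],.0285),'era':([(277,123),(321,128),(246,233),(288,245)],.032),'stk':([(422,153),(449,155),(400,278),(440,284)],.028),'hub':([(567,133),(637,140),(525,343),(596,354)],.036)}
    for k,(p,z) in ob.items():
        P=ray('top',f(p,O),z)[:,:2];n=len(P)//2
        d=P[:n].mean(0)-P[n:].mean(0)
        print(k,P.mean(0).round(4),'len',np.hypot(*d).round(4),'ang',np.arctan2(d[1],d[0]).round(3), 'w',[np.hypot(*(P[2*i]-P[2*i+1])).round(4) for i in range(n)] if n==2 else '')
    from scipy.spatial.transform import Rotation as Ro
    q=env.state()['orientation'];print(Ro.from_quat(np.r_[q[1:],q[0]]).as_matrix().round(3))
E
python3 fit.py
```

```text
scale 0.9966054640638847 rms mm 0.7344279574636208
old [0.5245 0.29  ] -0.1505
  rest [0.5394 0.3879]
  rest [0.5295 0.3226]
  rest [0.5196 0.2574]
  rest [0.5097 0.1921]
scale 0.9968548465072941 rms mm 1.1445747163255329
new [ 0.4491 -0.0339] 0.0913
  rest [0.4401 0.0647]
  rest [ 0.4461 -0.001 ]
  rest [ 0.4522 -0.0667]
  rest [ 0.4582 -0.1324]
syr [0.5325 0.3867] len 0.0984 ang -0.15 w 
era [0.5333 0.3222] len 0.0516 ang -0.242 w [np.float64(0.0191), np.float64(0.0187)]
stk [0.5195 0.2601] len 0.0562 ang -0.103 w [np.float64(0.0117), np.float64(0.0173)]
hub [0.5078 0.1945] len 0.0938 ang -0.186 w [np.float64(0.0301), np.float64(0.0302)]
[[ 0.925  0.379 -0.   ]
 [ 0.379 -0.925  0.001]
 [ 0.    -0.001 -1.   ]]
```

servo_tool([
  [1.5,3.5,0,0,0,-0.029,-0.08],
  [1.5,3.5,0,0,0,-0.029,-0.08],
  [1.5,3.5,0,0,0,-0.029,-0.08],
  [1.5,3.5,0,0,0,-0.029,-0.08],
  [1.5,3.5,0,0,0,-0.029,-0.08],
  [1.5,3.5,0,0,0,-0.029,-0.08],
  [1.5,3.5,0,0,0,-0.029,-0.08],
  [1.5,3.5,0,0,0,-0.029,-0.08],
  [1.5,3.5,0,0,0,-0.029,-0.08],
  [1.5,3.5,0,0,0,-0.029,-0.08],
], force=30)

```text
t: 1.1
ee_pos: [0.3587, -0.1574, 0.2312]
orientation: [-0.0, 0.999, 0.049, -0.0]
force: [0.6, -0.8, -0.5]
finger_gap: 0.0461
grip_force: 0.0
```

```bash
python3 - <<'E'
from h import *
im=cv2.imread('pics/top0.png')
c=cv2.resize(im[152:204,244:280],None,fx=11,fy=11,interpolation=cv2.INTER_NEAREST)
c=np.clip(c.astype(float)*1.8,0,255)
s=cv2.imread('pics/side0.png')[190:250,250:340]
s=cv2.resize(s,(390,260)); o=np.zeros((572,790,3));o[:,:396]=c;o[:260,400:]=s
cv2.imwrite('pics/c3.png',o)
E
```

```text
[ WARN:0@0.325] global loadsave.cpp:1063 imwrite_ Unsupported depth image for selected encoder is fallbacked to CV_8U.
```

View pics/c3.png

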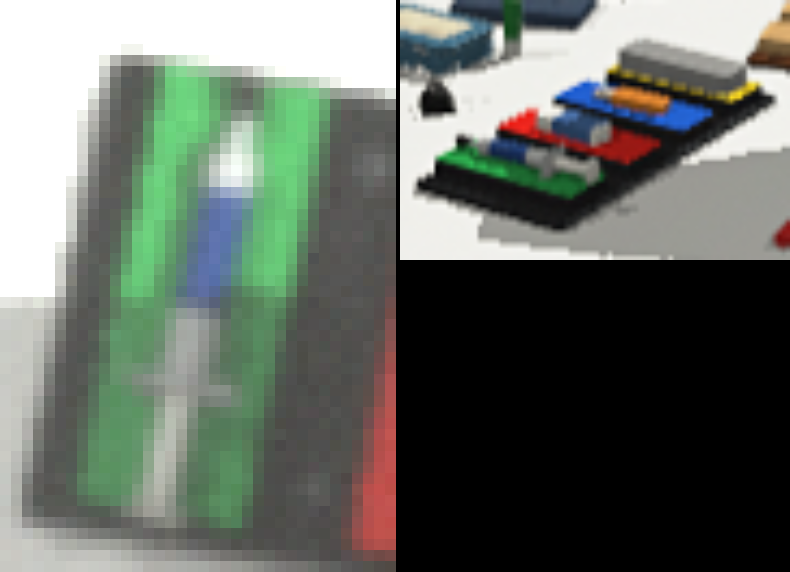

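servo_tool([
  [1.5,3.5,0,0,0,-0.029,-0.08],
  [1.5,3.5,0,0,0,-0.029,-0.08],
  [1.5,3.5,0,0,0,-0.029,-0.08],
  [1.5,3.5,-1,0,0,-0.029,-0.08],
  [1.5,3.5,-2,0,0,-0.029,-0.08],
  [1.5,3.5,-2,0,0,-0.029,-0.08],
  [1.5,3.5,-2,0,0,-0.029,-0.08],
  [1.5,3.5,-2,0,0,-0.029,-0.08],
  [1.5,3.6,-2,0,0,-0.029,-0.08],
  [1.4,3.6,-1.5,0,0,-0.023,-0.08],
])

```text
t: 2.1
ee_pos: [0.5075, 0.1946, 0.1048]
orientation: [0.0, 0.996, -0.093, -0.001]
force: [0.7, -0.9, 0.1]
finger_gap: 0.046
grip_force: 0.0
```

```bash
python3 - <<'E'
from h import *
q=lambda x,y:(244+(x+.5)/11-.5,152+(y+.5)/11-.5)
P=ray('top',[q(248,78),q(158,522),q(182,385)],.0285)[:,:2];d=P[0]-P[1]
print(P[:2].mean(0),np.hypot(*d),np.arctan2(d[1],d[0]),P[2]+.023*d/np.hypot(*d))
print(env.state()['ee_pos'],env.state()['qpos'])
E
```

```text
[0.53681566 0.38642745] 0.10859250685204963 -0.15711620863921616 [0.53854094 0.38703372]
[0.50745886 0.19460426 0.10475232] [ 1.48313819e-01  4.95793780e-01  1.50650692e+00 -8.42017775e-05
  1.14098640e+00  1.90540252e+00]
```

The crop shows the syringe's black cap ending at crop (248,78) and the flange at (182,385), so its centre is about (0.537, 0.387). Now I'll descend on the hub.

servo_tool([
  [0,0,-1.5,0,0,0,-0.08],
  [0,0,-1.5,0,0,0,-0.08],
  [0,0,-1.5,0,0,0,-0.08],
  [0,0,-1.5,0,0,0,-0.08],
  [0,0,-1,0,0,0,-0.08],
  [0,0,-1,0,0,0,-0.08],
  [0,0,0,0,0,0,-0.08],
  [0,0,0,0,0,0,0.3],
  [0,0,0,0,0,0,0.6],
  [0,0,0,0,0,0,0.8],
])

```text
t: 3.1
ee_pos: [0.5077, 0.1931, 0.0268]
orientation: [-0.0, 0.996, -0.092, 0.0]
force: [0.2, 0.2, -0.8]
finger_gap: 0.0331
grip_force: 29.9
```

servo_tool([
  [0,0,0,0,0,0,1],
  [0,0,0,0,0,0,1],
  [0,0,0,0,0,0,1],
  [0,0,0.5,0,0,0,1],
  [0,0,1,0,0,0,1],
  [0,0,1.5,0,0,0,1],
  [0,0,2,0,0,0,1],
  [0,0,2,0,0,0,1],
  [0,0,2,0,0,0,1],
  [0,0,1,0,0,0,1],
])

```text
t: 4.1
ee_pos: [0.508, 0.1932, 0.1286]
orientation: [-0.0, 0.996, -0.092, 0.001]
force: [0.0, 1.2, -1.0]
finger_gap: 0.0327
grip_force: 29.9
```

servo_tool([
  [-0.7,-1.3,0,0,0,0.03,1],
  [-0.7,-1.3,0,0,0,0.03,1],
  [-0.7,-1.3,0,0,0,0.03,1],
  [-0.7,-1.3,0,0,0,0.03,1],
  [-0.7,-1.3,0,0,0,0.03,1],
  [-0.7,-1.3,0,0,0,0.03,1],
  [-0.7,-1.3,-1,0,0,0.03,1],
  [-0.7,-1.3,-2,0,0,0.03,1],
  [-0.7,-1.3,-2,0,0,0.03,1],
  [-0.5,-1.15,-1.5,0,0,0.005,1],
])

```text
t: 5.1
ee_pos: [0.4386, 0.0641, 0.0605]
orientation: [-0.0, 0.999, 0.045, -0.0]
force: [0.4, -0.4, -0.9]
finger_gap: 0.0332
grip_force: 29.9
```

servo_tool([
  [0,0,0,0,0,0,1],
  [0,0,-0.5,0,0,0,1],
  [0,0,-1,0,0,0,1],
  [0,0,-1,0,0,0,1],
  [0,0,-0.5,0,0,0,1],
  [0,0,0,0,0,0,1],
  [0,0,0,0,0,0,1],
  [0,0,0,0,0,0,1],
  [0,0,0,0,0,0,1],
  [0,0,0,0,0,0,1],
])

```text
t: 6.1
ee_pos: [0.4396, 0.0646, 0.0315]
orientation: [0.0, 0.999, 0.045, 0.0]
force: [0.1, 0.2, -0.7]
finger_gap: 0.033
grip_force: 30.1
```

servo_tool([
  [0,0,-0.2,0,0,0,1],
  [0,0,-0.2,0,0,0,1],
  [0,0,0,0,0,0,1],
  [0,0,0,0,0,0,0.2],
  [0,0,0,0,0,0,0.1],
  [0,0,0,0,0,0,0],
  [0,0,0,0,0,0,-0.08],
  [0,0,0,0,0,0,-0.08],
  [0,0,1,0,0,0,-0.08],
  [0,0,2,0,0,0,-0.08],
])

```text
t: 7.1
ee_pos: [0.4389, 0.0646, 0.0574]
orientation: [-0.0, 0.999, 0.045, -0.001]
force: [0.0, 0.0, 0.3]
finger_gap: 0.0462
grip_force: 0.0
```

servo_tool([
  [0,0,2,0,0,0,-0.08],
  [0,0,3,0,0,0,-0.08],
  [0.5,2,0,0,0,-0.02,0.3],
  [1,2.5,0,0,0,-0.02,0.3],
  [1,2.5,0,0,0,-0.03,0.3],
  [1,2.5,0,0,0,-0.03,0.3],
  [1,2.5,0,0,0,-0.03,0.3],
  [1,2.5,0,0,0,-0.03,0.3],
  [1,2.5,0,0,0,-0.03,0.3],
  [1,2,0,0,0,-0.003,0.3],
])

```text
t: 8.1
ee_pos: [0.5146, 0.256, 0.1081]
orientation: [-0.0, 0.999, -0.052, 0.0]
force: [-0.3, -0.1, -0.2]
finger_gap: 0.0297
grip_force: 0.0
```

```bash
python3 - <<'E'
from h import *
im=shot('top','t1.png');i=cv2.cvtColor(im,cv2.COLOR_RGB2BGR)
cv2.imwrite('pics/c4.png',cv2.resize(i[150:260,240:490],(800,352),interpolation=cv2.INTER_CUBIC))
print(env.state()['ee_pos'])
E
```

```text
[0.5158143  0.25803882 0.10811013]
```

View pics/c4.png

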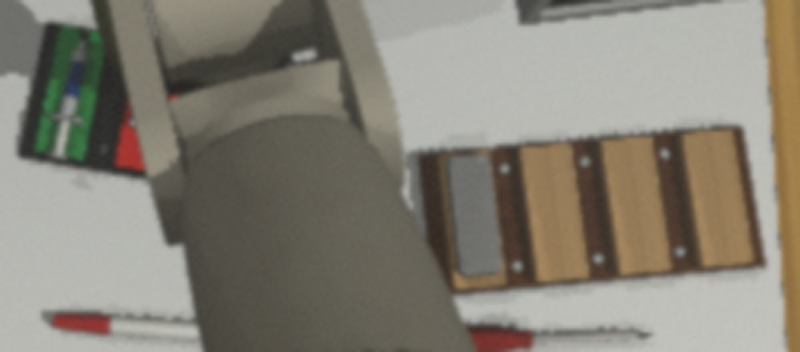

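The hub lies on the leftmost wooden rest at crop (475,213), against a rest centre of about (475,220). I'll check that later; next is the stick.

servo_tool([
  [0.4,0.2,-1.4,0,0,0,0.3],
  [0,0,-1.5,0,0,0,0.3],
  [0,0,-1.5,0,0,0,0.3],
  [0,0,-1.5,0,0,0,0.3],
  [0,0,-1,0,0,0,0.3],
  [0,0,-1,0,0,0,0.3],
  [0,0,-0.3,0,0,0,0.3],
  [0,0,0,0,0,0,0.3],
  [0,0,0,0,0,0,0.3],
  [0,0,0,0,0,0,0.3],
])

```text
t: 9.15
ee_pos: [0.5188, 0.2567, 0.0259]
orientation: [-0.0, 0.999, -0.052, 0.001]
force: [0.1, -0.2, -0.2]
finger_gap: 0.0293
grip_force: 0.0
```

```bash
python3 - <<'E'
from h import *
g=lambda x,y:(240+(x+.5)/3.2-.5,150+(y+.5)/3.2-.5)
P=ray('top',[g(448,154),g(490,152),g(460,276),g(503,273)],.036);print(P[:,:2].mean(0))
P=ray('top',[g(440,152),g(497,147),g(455,291),g(510,284)],.02);print(P[:,:2].mean(0))
s=env.state();print(s['ee_pos'],s['force'])
E
```

```text
[0.44138976 0.06421821]
[0.43997931 0.06122646]
[0.51876525 0.25665315 0.025885  ] [ 0.07706073 -0.20991964 -0.20125551]
```

servo_tool([
  [0.1,0.3,-0.2,0,0,0,0.3],
  [0,0,-0.1,0,0,0,0.3],
  [0,0,0,0,0,0,0.4],
  [0,0,0,0,0,0,0.5],
  [0,0,0,0,0,0,0.6],
  [0,0,0,0,0,0,0.8],
  [0,0,0,0,0,0,1],
  [0,0,0,0,0,0,1],
  [0,0,0,0,0,0,1],
  [0,0,0,0,0,0,1],
])

```text
t: 10.15
ee_pos: [0.5195, 0.2596, 0.0224]
orientation: [-0.0, 0.999, -0.052, 0.0]
force: [-0.6, 0.2, 3.7]
finger_gap: 0.017
grip_force: 29.6
```

servo_tool([
  [0,0,0,0,0,0,1],
  [0,0,0.5,0,0,0,1],
  [0,0,1,0,0,0,1],
  [0,0,1.5,0,0,0,1],
  [0,0,2,0,0,0,1],
  [0,0,2,0,0,0,1],
  [0,0,2,0,0,0,1],
  [0,0,1,0,0,0,1],
  [0,0,0,0,0,0,1],
  [0,0,0,0,0,0,1],
])

```text
t: 11.15
ee_pos: [0.5192, 0.2595, 0.1218]
orientation: [0.0, 0.999, -0.052, -0.0]
force: [-1.2, -0.4, 0.0]
finger_gap: 0.017
grip_force: 29.3
```

servo_tool([
  [-0.7,-2,0,0,0,0.02,1],
  [-0.7,-3,0,0,0,0.02,1],
  [-0.7,-3,0,0,0,0.02,1],
  [-0.8,-3,0,0,0,0.02,1],
  [-0.8,-3,0,0,0,0.02,1],
  [-0.8,-3,0,0,0,0.02,1],
  [-0.8,-3,0,0,0,0.02,1],
  [-0.8,-3,0,0,0,0.02,1],
  [-0.7,-2,0,0,0,0.02,1],
  [-0.5,-1,0,0,0,0.015,1],
])

```text
t: 12.15
ee_pos: [0.4456, -0.0018, 0.1214]
orientation: [-0.0, 0.999, 0.045, -0.001]
force: [-0.0, -0.7, -0.2]
finger_gap: 0.0169
grip_force: 29.4
```

servo_tool([
  [0,0,0,0,0,0,1],
  [0,0,-1,0,0,0,1],
  [0,0,-1.5,0,0,0,1],
  [0,0,-1.5,0,0,0,1],
  [0,0,-1.5,0,0,0,1],
  [0,0,-1,0,0,0,1],
  [0,0,-1,0,0,0,1],
  [0,0,-0.5,0,0,0,1],
  [0,0,0,0,0,0,1],
  [0,0,0,0,0,0,1],
])

```text
t: 13.15
ee_pos: [0.4467, -0.0004, 0.0425]
orientation: [0.0, 0.999, 0.046, 0.0]
force: [-0.9, 0.5, -0.2]
finger_gap: 0.017
grip_force: 29.3
```

servo_tool([
  [0,0,-0.7,0,0,0,1],
  [0,0,-0.7,0,0,0,1],
  [0,0,-0.3,0,0,0,1],
  [0,0,-0.2,0,0,0,1],
  [0,0,0,0,0,0,1],
  [0,0,0,0,0,0,1],
  [0,0,0,0,0,0,0.6],
  [0,0,0,0,0,0,0.5],
  [0,0,0,0,0,0,0.4],
  [0,0,0,0,0,0,0.3],
])

```text
t: 14.15
ee_pos: [0.4465, -0.0004, 0.0234]
orientation: [0.0, 0.999, 0.046, 0.0]
force: [-1.5, -0.6, -0.8]
finger_gap: 0.0301
grip_force: 0.0
```

servo_tool([
  [0,0,0,0,0,0,0.3],
  [0,0,1,0,0,0,0.3],
  [0,0,2,0,0,0,0.3],
  [0,0,3,0,0,0,0.3],
  [0,0,3,0,0,0,0.3],
  [0,1,0,0,0,0,0.3],
  [0,2,0,0,0,0,0.3],
  [0,3,0,0,0,0,0.3],
  [0,3,0,0,0,0,0.3],
  [0,3,0,0,0,0,0.3],
])

```text
t: 15.15
ee_pos: [0.446, 0.1209, 0.1133]
orientation: [-0.0, 0.999, 0.046, -0.0]
force: [-0.8, -0.1, 0.5]
finger_gap: 0.0301
grip_force: 0.0
```

servo_tool([
  [0.9,2.5,0,0,0,-0.035,0.3],
  [1,2.5,0,0,0,-0.035,0.3],
  [1,2.5,0,0,0,-0.035,0.3],
  [1,2.5,0,0,0,-0.035,0.3],
  [1,2.5,0,0,0,-0.035,0.3],
  [1,2.5,0,0,0,-0.035,0.3],
  [1,2.5,0,0,0,-0.035,0.3],
  [1,1.5,0,0,0,-0.035,0.3],
  [0.5,0.7,0,0,0,-0.035,0.3],
  [0.4,0.3,-0.5,0,0,-0.02,0.3],
])

```text
t: 16.15
ee_pos: [0.5345, 0.3206, 0.1083]
orientation: [-0.0, 0.993, -0.121, 0.0]
force: [0.4, -0.4, 0.0]
finger_gap: 0.03
grip_force: 0.0
```

servo_tool([
  [0,0,-1,0,0,0,0.3],
  [0,0,-1.5,0,0,0,0.3],
  [0,0,-1.5,0,0,0,0.3],
  [0,0,-1,0,0,0,0.3],
  [0,0,-0.5,0,0,0,0.3],
  [0,0,0,0,0,0,0.3],
  [0,0,0,0,0,0,0.3],
  [0,0,0,0,0,0,0.3],
  [0,0,0,0,0,0,0.3],
  [0,0,0,0,0,0,0.3],
])

```text
t: 17.15
ee_pos: [0.5346, 0.3196, 0.0537]
orientation: [-0.0, 0.993, -0.121, 0.0]
force: [-0.7, -0.0, 0.0]
finger_gap: 0.0298
grip_force: 0.0
```

servo_tool([
  [-0.1,0.3,0,0,0,0,0.3],
  [0,0,-1,0,0,0,0.3],
  [0,0,-1,0,0,0,0.3],
  [0,0,-0.7,0,0,0,0.3],
  [0,0,-0.3,0,0,0,0.3],
  [0,0,0,0,0,0,0.4],
  [0,0,0,0,0,0,0.5],
  [0,0,0,0,0,0,0.6],
  [0,0,0,0,0,0,0.8],
  [0,0,0,0,0,0,1],
])

```text
t: 18.15
ee_pos: [0.5337, 0.3226, 0.0237]
orientation: [-0.0, 0.993, -0.121, 0.0]
force: [-0.6, -0.7, 1.1]
finger_gap: 0.0191
grip_force: 30.3
```

servo_tool([
  [0,0,0,0,0,0,1],
  [0,0,0,0,0,0,1],
  [0,0,0.5,0,0,0,1],
  [0,0,1,0,0,0,1],
  [0,0,1.5,0,0,0,1],
  [0,0,2,0,0,0,1],
  [0,0,2,0,0,0,1],
  [0,0,2,0,0,0,1],
  [0,0,1,0,0,0,1],
  [0,0,0,0,0,0,1],
])

```text
t: 19.15
ee_pos: [0.534, 0.3228, 0.125]
orientation: [-0.001, 0.993, -0.121, 0.001]
force: [-0.1, -0.7, -0.0]
finger_gap: 0.019
grip_force: 30.2
```

servo_tool([
  [-0.6,-2,0,0,0,0.03,1],
  [-0.6,-3,0,0,0,0.03,1],
  [-0.6,-3,0,0,0,0.03,1],
  [-0.6,-3,0,0,0,0.03,1],
  [-0.6,-3,0,0,0,0.03,1],
  [-0.6,-3,0,0,0,0.03,1],
  [-0.6,-3,0,0,0,0.03,1],
  [-0.6,-3,0,0,0,0.03,1],
  [-0.6,-3,0,0,0,0.03,1],
  [-0.6,-3,0,0,0,0.03,1],
])

```text
t: 20.15
ee_pos: [0.4726, 0.0315, 0.1225]
orientation: [-0.0, 1.0, 0.029, -0.001]
force: [0.9, 0.3, -0.1]
finger_gap: 0.019
grip_force: 30.2
```

servo_tool([
  [-0.6,-3,0,0,0,0.03,1],
  [-0.6,-3,0,0,0,0.003,1],
  [-0.6,-2,0,0,0,0,1],
  [-0.4,-1.5,0,0,0,0,1],
  [0,-0.5,-1,0,0,0,1],
  [0,0,-1.5,0,0,0,1],
  [0,0,-2,0,0,0,1],
  [0,0,-1.5,0,0,0,1],
  [0,0,-1,0,0,0,1],
  [0,0,-0.5,0,0,0,1],
])

```text
t: 21.15
ee_pos: [0.451, -0.0668, 0.047]
orientation: [-0.001, 0.999, 0.045, -0.001]
force: [0.2, 0.4, -0.6]
finger_gap: 0.019
grip_force: 30.2
```

servo_tool([
  [0.1,0,-0.8,0,0,0,1],
  [0,0,-0.7,0,0,0,1],
  [0,0,-0.5,0,0,0,1],
  [0,0,-0.2,0,0,0,1],
  [0,0,0,0,0,0,1],
  [0,0,0,0,0,0,1],
  [0,0,0,0,0,0,0.55],
  [0,0,0,0,0,0,0.5],
  [0,0,0,0,0,0,0.4],
  [0,0,0,0,0,0,0.3],
])

```text
t: 22.15
ee_pos: [0.4525, -0.0675, 0.0264]
orientation: [0.0, 0.999, 0.045, 0.0]
force: [-0.5, -0.6, 0.1]
finger_gap: 0.0298
grip_force: 0.0
```

servo_tool([
  [0,0,0,0,0,0,0.3],
  [0,0,1,0,0,0,0.3],
  [0,0,2,0,0,0,0.3],
  [0,0,3,0,0,0,0.3],
  [0,0,3,0,0,0,0.3],
  [0,1,0,0,0,0,0.3],
  [0,2,0,0,0,0,0.3],
  [0,3,0,0,0,0,0.3],
  [0,3,0,0,0,0,0.3],
  [0,3,0,0,0,0,0.3],
])

```text
t: 23.15
ee_pos: [0.452, 0.0539, 0.1163]
orientation: [-0.0, 0.999, 0.045, -0.0]
force: [0.6, 0.0, 0.3]
finger_gap: 0.0302
grip_force: 0.0
```

servo_tool([
  [0.7,3,0,0,0,-0.02,0.3],
  [0.7,3,0,0,0,-0.02,0.3],
  [0.7,3,0,0,0,-0.02,0.3],
  [0.7,3,0,0,0,-0.02,0.3],
  [0.7,3,0,0,0,-0.02,0.3],
  [0.7,3,0,0,0,-0.02,0.3],
  [0.7,3,0,0,0,-0.02,0.3],
  [0.7,3,0,0,0,-0.02,0.3],
  [0.7,2,0,0,0,-0.02,0.3],
  [0.7,2,0,0,0,-0.02,0.3],
])

```text
t: 24.15
ee_pos: [0.522, 0.3339, 0.116]
orientation: [0.0, 0.998, -0.055, -0.0]
force: [0.3, -0.5, 0.6]
finger_gap: 0.0298
grip_force: 0.0
```

servo_tool([
  [0.4,1.5,0,0,0,-0.015,0.3],
  [0.4,1.5,0,0,0,-0.015,0.3],
  [0.4,1.5,0,0,0,-0.015,0.3],
  [0.3,0.8,0,0,0,0,0.3],
  [0,0,-1,0,0,0,0.3],
  [0,0,-2,0,0,0,0.3],
  [0,0,-2,0,0,0,0.3],
  [0,0,-1,0,0,0,0.3],
  [0,0,-0.6,0,0,0,0.3],
  [0,0,0,0,0,0,0.3],
])

```text
t: 25.15
ee_pos: [0.5373, 0.3852, 0.0498]
orientation: [0.0, 0.997, -0.078, -0.0]
force: [0.3, 0.5, 0.5]
finger_gap: 0.0301
grip_force: 0.0
```

servo_tool([
  [0,0,0,0,0,0,0.3],
  [0,0,0,0,0,0,0.3],
  [0,0,0,0,0,0,0.3],
  [0,0,0,0,0,0,0.3],
  [0,0,0,0,0,0,0.3],
  [0,0,0,0,0,0,0.3],
  [0,0,0,0,0,0,0.3],
  [0,0,0,0,0,0,0.3],
  [0,0,0,0,0,0,0.3],
  [0,0,0,0,0,0,0.3],
])

```text
t: 26.15
ee_pos: [0.5375, 0.3856, 0.0503]
orientation: [0.0, 0.997, -0.078, -0.0]
force: [0.5, 0.2, 0.2]
finger_gap: 0.0297
grip_force: 0.0
```

servo_tool([
  [0,0.1,-0.8,0,0,0,0.3],
  [0,0,-1,0,0,0,0.3],
  [0,0,-0.7,0,0,0,0.3],
  [0,0,-0.2,0,0,0,0.3],
  [0,0,0,0,0,0,0.4],
  [0,0,0,0,0,0,0.5],
  [0,0,0,0,0,0,0.6],
  [0,0,0,0,0,0,0.7],
  [0,0,0,0,0,0,0.8],
  [0,0,0,0,0,0,1],
])

```text
t: 27.15
ee_pos: [0.5376, 0.3867, 0.0237]
orientation: [-0.0, 0.997, -0.078, 0.0]
force: [0.0, -0.2, 1.6]
finger_gap: 0.0106
grip_force: 29.3
```

servo_tool([
  [0,0,0,0,0,0,1],
  [0,0,0,0,0,0,1],
  [0,0,0.5,0,0,0,1],
  [0,0,1,0,0,0,1],
  [0,0,1.5,0,0,0,1],
  [0,0,2,0,0,0,1],
  [0,0,2,0,0,0,1],
  [0,0,2,0,0,0,1],
  [0,0,1,0,0,0,1],
  [0,0,0,0,0,0,1],
])

```text
t: 28.15
ee_pos: [0.538, 0.3868, 0.125]
orientation: [-0.001, 0.997, -0.077, 0.001]
force: [-0.2, -0.4, -0.1]
finger_gap: 0.0104
grip_force: 29.3
```

servo_tool([
  [-0.4,-2,0,0,0,0.013,1],
  [-0.4,-3,0,0,0,0.013,1],
  [-0.4,-3,0,0,0,0.013,1],
  [-0.4,-3,0,0,0,0.013,1],
  [-0.4,-3,0,0,0,0.013,1],
  [-0.4,-3,0,0,0,0.013,1],
  [-0.4,-3,0,0,0,0.013,1],
  [-0.4,-3,0,0,0,0.013,1],
  [-0.4,-3,0,0,0,0.013,1],
  [-0.4,-3,0,0,0,0.013,1],
])

```text
t: 29.15
ee_pos: [0.4967, 0.0954, 0.1224]
orientation: [-0.0, 1.0, -0.012, -0.001]
force: [0.6, -0.3, -0.0]
finger_gap: 0.0104
grip_force: 29.3
```

servo_tool([
  [-0.4,-3,0,0,0,0.013,1],
  [-0.4,-3,0,0,0,0.013,1],
  [-0.4,-3,0,0,0,0.013,1],
  [-0.4,-3,0,0,0,0.013,1],
  [-0.4,-3,0,0,0,0.013,1],
  [-0.4,-3,0,0,0,0.013,1],
  [-0.4,-2,0,0,0,0.013,1],
  [-0.4,-1.5,0,0,0,0.013,1],
  [-0.4,-1,0,0,0,0.013,1],
  [-0.4,-0.4,0,0,0,0,1],
])

```text
t: 30.15
ee_pos: [0.4569, -0.1331, 0.1226]
orientation: [-0.0, 0.999, 0.045, -0.001]
force: [0.2, -0.7, -0.6]
finger_gap: 0.0104
grip_force: 29.3
```

servo_tool([
  [0,0,0,0,0,0,1],
  [0,0,-1,0,0,0,1],
  [0,0,-1.5,0,0,0,1],
  [0,0,-2,0,0,0,1],
  [0,0,-1.5,0,0,0,1],
  [0,0,-1,0,0,0,1],
  [0,0,-0.5,0,0,0,1],
  [0,0,0,0,0,0,1],
  [0,0,0,0,0,0,1],
  [0,0,0,0,0,0,1],
])

```text
t: 31.15
ee_pos: [0.4578, -0.1326, 0.0489]
orientation: [0.0, 0.999, 0.046, 0.001]
force: [-0.4, 0.2, 0.3]
finger_gap: 0.0106
grip_force: 29.3
```

Next I lower to 0.024, release, lift and retract.

servo_tool([
  [0,0,-0.8,0,0,0,1],
  [0,0,-0.8,0,0,0,1],
  [0,0,-0.6,0,0,0,1],
  [0,0,-0.2,0,0,0,1],
  [0,0,-0.1,0,0,0,1],
  [0,0,0,0,0,0,1],
  [0,0,0,0,0,0,1],
  [0,0,0,0,0,0,1],
  [0,0,0,0,0,0,0.7],
  [0,0,0,0,0,0,0.65],
])

```text
t: 32.15
ee_pos: [0.4576, -0.1325, 0.0233]
orientation: [0.0, 0.999, 0.046, 0.0]
force: [0.0, 0.6, 0.2]
finger_gap: 0.0148
grip_force: 0.0
```

servo_tool([
  [0,0,0,0,0,0,0.6],
  [0,0,0,0,0,0,0.5],
  [0,0,0,0,0,0,0.4],
  [0,0,0,0,0,0,0.3],
  [0,0,0,0,0,0,0.3],
  [0,0,1,0,0,0,0.3],
  [0,0,2,0,0,0,0.3],
  [0,0,3,0,0,0,0.3],
  [0,0,4,0,0,0,0.3],
  [0,0,4,0,0,0,0.3],
])

```text
t: 33.15
ee_pos: [0.4571, -0.1322, 0.1654]
orientation: [-0.0, 0.999, 0.046, -0.0]
force: [0.1, -1.1, 0.4]
finger_gap: 0.0296
grip_force: 0.0
```

servo_tool([
  [-0.5,-3,0,0,0,0,0.3],
  [-1,-4,0,0,0,0,0.3],
  [-1.5,-4,0,0,0,0,0.3],
  [-2,-4,0,0,0,0,0.3],
  [-2.5,-4,0,0,0,0,0.3],
  [-2.5,-4,0,0,0,0,0.3],
  [-2.5,-4,0,0,0,0,0.3],
  [-2.5,-4,0,0,0,0,0.3],
  [-2.5,-3,0,0,0,0,0.3],
  [-1,-1,0,0,0,0,0.3],
])

```text
t: 34.15
ee_pos: [0.2702, -0.4849, 0.1638]
orientation: [0.001, 0.999, 0.044, -0.0]
force: [0.6, 0.6, 0.3]
finger_gap: 0.0296
grip_force: 0.0
```

```bash
python3 - <<'E'
from h import *
im=shot('top','t2.png');i=cv2.cvtColor(im,cv2.COLOR_RGB2BGR)
cv2.imwrite('pics/c5.png',cv2.resize(i[180:250,360:490],None,fx=6,fy=6,interpolation=cv2.INTER_CUBIC))
E
```

```text
(no output)
```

View pics/c5.png

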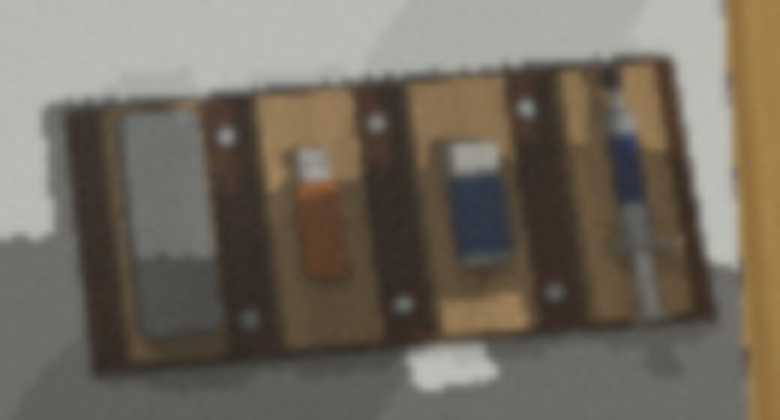

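All four lie in reverse order on the wooden rests, with hub centre at crop (170,222), stick (321,214), eraser (478,201) and syringe (630,195). Now a numeric check of the placing.

```bash
python3 - <<'E'
from h import *
from fit import f,rig,B
t,a,R=rig(B,(360,180),.055,.021)
ob={'hub':([(122,110),(193,108),(143,338),(217,332)],.036),'stk':([(297,148),(326,146),(305,280),(346,276)],.028),'era':([(446,142),(497,140),(459,265),(511,260)],.032),'syr':([(609,69),(650,319)],.0285)}
for k,(p,z) in ob.items():
    P=(ray('top',f(p,(360,180)),z)[:,:2]-t)@R;n=len(P)//2;d=P[:n].mean(0)-P[n:].mean(0)
    print(k,(1e3*P.mean(0)).round(1),'len',np.hypot(*d).round(4),'ang',np.arctan2(d[1],d[0]).round(3))
E
```

```text
scale 0.9968548465072941 rms mm 1.1445747163255329
hub [ 1.  99.6] len 0.0958 ang -0.014
stk [ 0.7 34.4] len 0.0561 ang -0.018
era [ -0.7 -32.3] len 0.0519 ang -0.027
syr [ -1.6 -97.8] len 0.1076 ang 0.013
```

All within 2 mm and 0.03 rad of the rest centres.

```bash
python3 -c "
from plant import env
print(env.hand_in())"
```

```text
the job is handed in; nothing more can be done
None
```

I moved all four things to the wooden rack in reverse order (hub, stick, eraser, syringe from left to right). In the last picture each lay within about 2 mm and 0.03 rad of true on its rest; I then handed the job in at about 34 s with the gripper clear, and no verdict came back.

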